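Fit a fresh cell in the field logger

TASK

Fit the charged cell (green sleeve) into the logger's battery bay: seat its flat end against the spring contact first, then press its button end down until it snaps home under the orange bar and the cell lies level in the bay, and let go. Be gentle: do not push the spring contact almost to its stop, nor force the cell down on the bar or against the logger, and leave the spent red cell and the other things where they are.

Things in the scene. Friction and masses are not known exactly. Their poses are not given: they have to be found in the camera images.
- fresh_center (a point): Charged cell (green sleeve, white band by its button): cylinder 26 mm in diameter, body 65 mm long, about 95 g, lying in a trough of the blue stand, axis 35 mm above the table, 27 over the stand's plate. Point: middle of the body, on its axis; x runs from flat end to button end. The trough reaches 12 mm either side of the axis, so fingers can straddle it. The other trough is 90 mm away.
- fresh_button (a point): Tip of the charged cell's steel button (9 mm diameter, 5 mm proud of the body), on the cell's axis, 37.5 mm from its middle along x.
- spent_center (a point): Middle of the spent cell (red sleeve), the same size and shape, in the other trough of the stand. It stays there.
- stand: Blue cell stand, fixed: plate 90 x 160 x 8 mm with two black troughs along its x, 45 mm either side of its middle, each with a small stop at both ends (top 28 mm above the table). Origin under its centre. Which cell lies in which trough varies.
- logger: Light grey logger case, fixed, 150 x 110 x 35 mm, origin under its centre. A black carriage on top carries the whole cell bay (trough, spring contact, bar). The carriage is clamped anywhere from 0 to 20 mm ahead (along the logger's +x) of its rear setting; where is NOT measured: see it or feel it. The three bay points are given for the rear setting.
- bay (a point): Seated cell's middle on its axis, 60.25 mm above the table and 25 over the case, IF the carriage is at its rear setting (it is 0 to 20 mm further along +x). Bay x runs from spring contact (-x, robot's side) to orange bar (+x); z up. The V trough, 62 mm long, keeps within 12 mm beside and 12 below the axis: fingers can straddle it. Seated, the cell's underside is 13 mm below this point.
- spring_end (a point): Face of the spring contact when free, for the rear setting: a steel disc 12 mm in diameter on the bay axis, 28 mm from the bay's middle (32.5 with a cell home). Cheeks 28 to 46 mm from the middle, 31 mm apart, reach 3 mm above the axis; the housing behind them, 46 to 52, is 36 mm wide and reaches 15 above.
- bar_end (a point): Axis of the orange bar, for the rear setting: 5 mm round, 36 mm from the bay's middle, 8 above the bay axis, on two posts (33.5 to 39.5 mm out, 6.5 to 11 beside the axis, 11 high above it). A brass plate at 37.5 mm stops the button tip. To pass the bar, the tip must be pushed back to 33.5 mm or less, against the spring; the spring then drives it under the bar.
- contact (a joint): How far the spring contact is pushed in (m): 0 free, 0.0045 with a cell home, stop at 0.013; it bends for good beyond 0.0115. 800 N/m, no preload: 3.6 N with the cell home, 9.2 N at 0.0115. With the flat end low, the button still up and its tip just clear of the bar, it reads about 0.009 to 0.010.
- sensor_a: Bystander: light grey sensor box 90 x 55 x 34 mm with a white label, origin under its centre.
- sensor_b: Bystander: a second such sensor box.
- sensor_c: Bystander: a third such sensor box.
- capsule: Bystander: steel sensor capsule, 32 mm diameter, 26 mm high, standing, origin under its centre.
- jar: Bystander: amber sample jar with white cap, 60 mm diameter, 85 mm high, origin under its centre.

How it is judged:
On the way:
1. The flat end is pressed on the spring contact (pushed in 3 mm or more) while the button end is still up above its final height by 6 mm or more (value of joint contact above 0.003 m and contact force between fresh and logger above 0.5 N and z of fresh_button in the frame of bay above 0.006 m), for 0.1 s.
At the end, for the whole second after the job is handed in: Green cell at rest, released, level in the bay: middle and button tip within 2.5 mm of the bay axis in height, middle within 4 mm sideways, within 4 degrees, button under the bar, spring contact held in 3 to 6.5 mm. Red cell within 10 mm and bystanders within 20 mm of their starts (value of joint contact between 0.003 and 0.0065 m and x of fresh_button in the frame of bay above 0.034 m and z of fresh_button in the frame of bay between -0.0025 and 0.0025 m and z of fresh_center in the frame of bay between -0.0025 and 0.0025 m and y of fresh_center in the frame of bay between -0.004 and 0.004 m and angle between the x axis of fresh_center and the x axis of bay, either way round below 0.07 rad and linear speed of fresh below 0.02 m/s and contact force between the fingers and fresh below 0.1 N and distance of spent_center from where it was at the start of the episode below 0.01 m and distance of each of sensor_a, sensor_b, sensor_c, capsule, jar from where it was at the start of the episode below 0.02 m); the robot touches nothing.
It fails at once if the spring contact is pushed in beyond 11.5 mm (bent) (value of joint contact above 0.0115 m).
It fails at once if the cell is forced against the logger with more than 40 N (contact force between fresh and logger above 40 N).
It fails at once if the cell is forced on the orange bar with more than 12 N (contact force between fresh and bar above 12 N).
It fails at once if the robot pushes on the logger with more than 25 N (contact force between any of the arm, the fingers and logger above 25 N).
It fails at once if the red cell is moved more than 10 mm, or another bystander more than 20 mm (distance of spent_center from where it was at the start of the episode above 0.01 m or distance of any of sensor_a, sensor_b, sensor_c, capsule, jar from where it was at the start of the episode above 0.02 m).
It also fails if it takes over 51 s, if anything falls off the work surface, if the arm or the gripper's body presses on something with over 40 N, if the wrist force passes 120 N, or if a joint passes its speed limit or range.

ROBOT

A 6-joint arm with a two-finger parallel gripper is mounted at the origin on the work surface. World frame = base frame: x ahead of the robot, y to its left, z up, the work surface at z = 0. Lengths are in m, angles in rad, forces in N, time in s.
With the tool pointing down it reaches from about 0.275 to 0.975 m from the base axis. Payload 8.4 kg.
Tool frame: the origin (TCP) lies at the very end of the fingers, on their centre line; the grasp point (between the pads) lies behind it (arm.tcp_to_grasp is the z of the grasp point in the tool frame, in m); z points along the fingers, y is the direction in which the jaws open and shut (so a half turn about z gives the same grasp; the last joint's range is limited). The gripper opens to 92 mm and grips with 3 to 60 N. Pads are 20 mm wide; open, the fingers measure 128 mm over their backs; the gripper's body (75 mm by 189 mm) begins 69 mm behind the grasp point.
Start: joints at [1.151, 0.353, 1.633, -0, 1.155, -0.002], TCP at [0.254, 0.571, 0.215] pointing down, gripper open.
Joint ranges: [-2.63, 2.63], [-0.92, 2.1], [0.06, 2.66], [-1.3, 4.44], [0, 2.69], [-3.02, 3.02]. Speed limits (rad/s): [2.22, 2.22, 2.79, 3.14, 3.14, 3.14].

INTERFACE

Orientations are given as a unit quaternion [x, y, z, w].
In Python, from plant import arm, vision, hand_in gives the robot as it stands. The module is installed in compiled form; this text tells all that it offers.
- The arm moves only by the shell command python3 -m handwheel 'ROWS'. ROWS is JSON, a list that holds one entry, the list of rows, each a list of 7 numbers: the shift along the world's x, y, z in cm, then the turn, a rotation vector about the world's x, y, z in rad, then the closure, from 0 (fully open) to 1 (shut). In form: [[[dx, dy, dz, ax, ay, az, gripper], ...]]. A call has 1 to 12 rows; each row is the pose to reach, as a shift and turn from the pose commanded when the call began; what a row does not reach only later rows make up. A row lasts 1/10 s, in which the tool goes at most 50 mm and 8.59 degrees, less where a joint would pass 70% of its speed; a pose out of reach is approached as far as the arm can. A call with a gripper value outside its range is refused whole. The fingers move at their own pace and stop on an object; the grip force is fixed at half the most. Time passes only in rows, so rows that repeat a pose let the fingers close. It gives the time, the measured TCP pose, the force and the opening at its end, in the units of the state.
- arm.get_state(): the state, without advancing time (a new reading comes with each control period).
- vision.capture(name): name is "scene" or "top" or "wrist"; returns a dict with "frame" (400x640x3 uint8, blue, green, red), "K" (3x3 intrinsics, pixels), "rvec" (rotation vector, rad) and "tvec" (3), from world to camera coordinates, as OpenCV has them. Camera axes: x right, y down, z forward; pixel columns grow to the right and rows downward; lengths in m; the calibration is good to about 2 mm. The wrist camera is an equidistant fisheye: a pixel r from the principal point sees the ray r / f radians off the axis. A picture is of the moment at which its call begins. There is no depth.
- hand_in(): hands the job in, once; it reports no verdict.
The state is a dict: "time_s": time; "joint_positions": joint angles; "dq": joint speeds; "joint_torque": joint torques, N m; "ee_pos": TCP position; "orientation": TCP orientation; "ft_force": force on the tool from outside, world axes, zero at the start; "ft_torque": the same for the moment, N m; "grip_width": finger opening in m.
Only numpy, scipy, OpenCV 4.12 (cv2) and the standard library are available. Lean on these libraries where they do the work, as an engineer would, in place of code of your own. Each camera call takes 0.05 s, during which the arm holds its last target. There are 200 camera calls.

## Working session

There is one attempt and no reset: what is moved stays moved. The work goes in short steps, Python scripts to look and compute and a shell command to move; the robot and the scene stay as the last step left them, time stands still between calls to the robot, and variables do not carry over. Pictures are saved under pics/ and viewed, on a budget of 10 in all, crops included, one or two more only if the job needs it, and the job is handed in when it is done.

```bash
mkdir -p pics
cat > h.py <<'E'
import numpy as np, cv2
from plant import arm, vision, hand_in
def cap(n,save=None):
    d=vision.capture(n)
    if save: cv2.imwrite('pics/'+save,d['frame'])
    d['R']=cv2.Rodrigues(np.array(d['rvec'],float))[0]; d['t']=np.array(d['tvec'],float).ravel(); d['fish']=n=='wrist'
    d['C']=-d['R'].T@d['t']; return d
def ray(d,px):
    K=np.array(d['K']); a=np.array([(px[0]-K[0,2])/K[0,0],(px[1]-K[1,2])/K[1,1]])
    if d['fish']:
        r=np.linalg.norm(a)+1e-12; v=np.r_[a/r*np.sin(r),np.cos(r)]
    else: v=np.r_[a,1]
    v=d['R'].T@v; return v/np.linalg.norm(v)
def onz(d,px,z):
    v=ray(d,px); return d['C']+v*(z-d['C'][2])/v[2]
def tri(d1,p1,d2,p2):
    A=[];b=[]
    for d,p in((d1,p1),(d2,p2)):
        v=ray(d,p);M=np.eye(3)-np.outer(v,v);A.append(M);b.append(M@d['C'])
    x=np.linalg.lstsq(np.vstack(A),np.hstack(b),rcond=None)[0]
    return x,[np.linalg.norm(M@x-c) for M,c in zip(A,b)]
def blobs(d,lo,hi,minA=30):
    m=cv2.inRange(cv2.cvtColor(d['frame'],cv2.COLOR_BGR2HSV),np.array(lo),np.array(hi))
    n,_,s,c=cv2.connectedComponentsWithStats(m)
    return m,[(s[i,4],c[i].round(1).tolist(),s[i,:4].tolist()) for i in range(1,n) if s[i,4]>=minA]
E
python3 - <<'E'
from h import *
s=arm.get_state();print(s,arm.tcp_to_grasp)
ds={n:cap(n) for n in('scene','top','wrist')}
for n,d in ds.items():
    print(n,d['C'].round(3),np.array(d['K']).round(1).tolist())
    for c,lo,hi in(('green',(40,80,40),(85,255,255)),('orange',(8,150,120),(22,255,255)),('red',(0,150,80),(6,255,255)),('blue',(100,100,50),(130,255,255))):
        print(c,blobs(d,lo,hi)[1][:6])
im=np.vstack([ds['scene']['frame'],ds['top']['frame']])
cv2.imwrite('pics/a.png',cv2.resize(im,None,fx=.75,fy=.75,interpolation=cv2.INTER_AREA))
cv2.imwrite('pics/top.png',ds['top']['frame'])
E
```

```text
{'time_s': 0.0, 'joint_positions': array([ 1.15060961e+00,  3.53659801e-01,  1.63414712e+00, -5.63971085e-05,
        1.15516227e+00, -2.41357454e-03]), 'dq': array([-0.00016069, -0.00014071,  0.00053853, -0.00052248,  0.00111174,
        0.00029122]), 'joint_torque': array([-6.57419187e-04, -5.93854022e+01, -3.34199917e+01,  6.95652631e-02,
        2.36935116e-02, -1.53577244e-04]), 'ee_pos': array([0.25340169, 0.57078399, 0.21385085]), 'orientation': array([ 2.07359596e-01,  9.78264547e-01, -6.78369405e-04, -1.19135075e-04]), 'ft_force': array([ 1.36764346,  1.05622476, -0.11272288]), 'ft_torque': array([-0.00031313, -0.00091953, -0.00865856]), 'grip_width': 0.09232962058834589} -0.0187
scene [1.068 0.445 1.117] [[414.4, 0.0, 312.7], [0.0, 414.4, 195.2], [0.0, 0.0, 1.0]]
green [(np.int32(79), [236.9, 3.3], [231, 0, 12, 8]), (np.int32(100), [239.3, 15.3], [232, 12, 15, 8]), (np.int32(74), [305.9, 166.5], [299, 162, 14, 10]), (np.int32(582), [159.4, 191.7], [137, 177, 45, 33]), (np.int32(141), [384.6, 259.0], [377, 251, 15, 18])]
orange []
red [(np.int32(106), [358.1, 241.9], [351, 2
[... 284 characters left out ...]
]
top [ 0.428 -0.009  1.43 ] [[472.0, 0.0, 324.4], [0.0, 472.0, 196.6], [0.0, 0.0, 1.0]]
green [(np.int32(680), [450.2, 103.9], [428, 85, 43, 36]), (np.int32(133), [227.2, 195.0], [223, 186, 9, 19]), (np.int32(275), [575.9, 310.7], [568, 300, 20, 24]), (np.int32(300), [593.3, 317.6], [584, 308, 20, 19])]
orange []
red [(np.int32(96), [257.4, 191.0], [254, 182, 7, 19])]
blue [(np.int32(3127), [134.8, 113.6], [76, 76, 106, 75]), (np.int32(114), [458.0, 98.3], [451, 93, 15, 11]), (np.int32(980), [244.7, 193.2], [217, 176, 55, 35])]
wrist [0.194 0.598 0.384] [[309.7, 0.0, 317.0], [0.0, 309.7, 199.2], [0.0, 0.0, 1.0]]
green []
orange [(np.int32(58), [11.9, 395.5], [4, 391, 16, 9])]
red []
blue []
```

View pics/a.png

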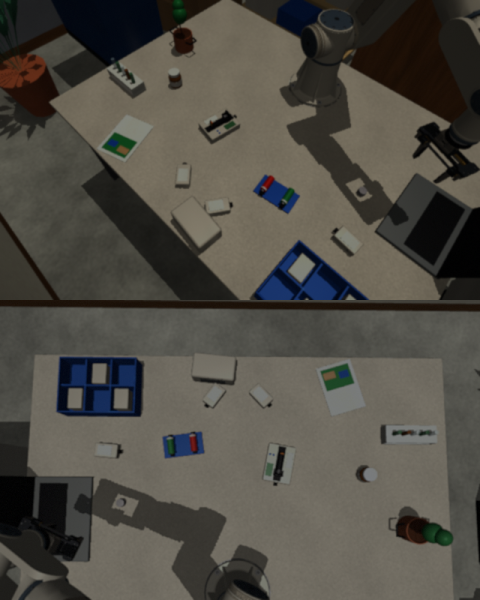

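The scene shows a blue stand (top px ~245,193, green cell left at 227,195 and red right at 257,191) and the logger (top px ~372,218), with its black bay along the long side. Next I zoom in and get coarse positions.

Run:
```python
from h import *
t=cap('top');s=cap('scene')
for n,p,z in(('green',(227.2,195),.045),('red',(257.4,191),.045),('stand',(244.7,193.2),.008),('logger',(372,218),.04)): print(n,onz(t,p,z).round(3))
print('green tri',tri(t,(227.2,195),s,(384.6,259)));print('red tri',tri(t,(257.4,191),s,(358.1,241.9)))
a=cv2.resize(t['frame'][165:255,205:405],None,fx=4,fy=4,interpolation=cv2.INTER_CUBIC)
b=cv2.resize(s['frame'][130:280,240:440],None,fx=4,fy=4,interpolation=cv2.INTER_CUBIC)[:, :]
b=cv2.resize(s['frame'][135:195,240:440],None,fx=4,fy=4,interpolation=cv2.INTER_CUBIC)
cv2.imwrite('pics/b.png',cv2.convertScaleAbs(np.vstack([a,b])[:600],alpha=1.6))
```

```text
green [0.564 0.268 0.045]
red [0.577 0.18  0.045]
stand [0.573 0.223 0.008]
logger [ 0.5   -0.159  0.04 ]
green tri (array([0.56395656, 0.26798952, 0.04599719]), [np.float64(0.00010048161684596351), np.float64(0.00010048161684566204)])
red tri (array([0.57588234, 0.17965736, 0.04832924]), [np.float64(0.0005031442989703933), np.float64(0.0005031442989705007)])
```

View pics/b.png

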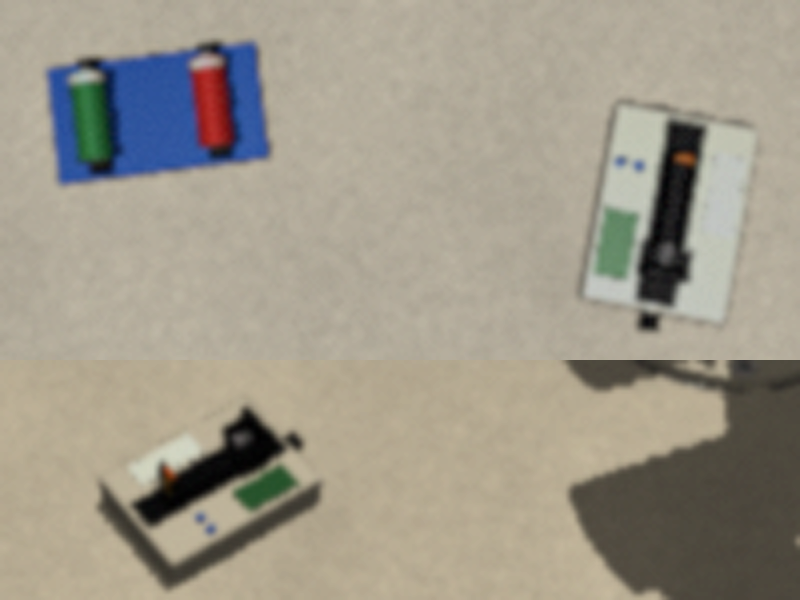

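Stand: green cell at (0.564, 0.268), triangulated top surface at 46 mm, which agrees with the 48 mm expected. Its button faces +x, yaw ≈ +0.1. The logger is at about (0.50, -0.16), bay axis yaw ≈ -0.2, with the orange bar on the far side. I move above the cell and look closer.

```bash
python3 -m handwheel '[[[3.4,-3.3,0,0,0,0.06,0],[6.9,-6.7,0,0,0,0.12,0],[10.3,-10,0,0,0,0.18,0],[13.8,-13.4,0,0,0,0.24,0],[17.2,-16.8,0,0,0,0.3,0],[20.7,-20.2,0,0,0,0.36,0],[24.1,-23.5,0,0,0,0.42,0],[27.6,-26.9,0,0,0,0.48,0],[31,-30.3,-1,0,0,0.517,0],[31,-30.3,-3,0,0,0.517,0],[31,-30.3,-5,0,0,0.517,0],[31,-30.3,-5,0,0,0.517,0]]]'
python3 - <<'E'
from h import *
w=cap('wrist','w1.png');t=cap('top')
for c,lo,hi in(('green',(40,80,40),(85,255,255)),('red',(0,150,80),(6,255,255)),('blue',(100,100,50),(130,255,255)),('orange',(8,150,120),(22,255,255))): print(c,blobs(w,lo,hi,60)[1][:6])
print(w['C'].round(4))
E
```

```text
time_s: 1.45
ee_pos: [0.5622, 0.2669, 0.1618]
orientation: [-0.049, 0.999, -0.001, -0.002]
ft_force: [-0.6, -0.2, -0.5]
grip_width: 0.0918
green [(np.int32(299), [33.6, 106.3], [28, 89, 13, 36]), (np.int32(1457), [317.6, 198.5], [304, 169, 28, 60])]
red [(np.int32(1126), [228.9, 198.6], [215, 173, 28, 56])]
blue [(np.int32(7393), [282.3, 192.5], [205, 153, 145, 83]), (np.int32(973), [420.9, 326.1], [400, 310, 45, 31])]
orange []
[0.4977 0.2612 0.3326]
```

View pics/w1.png

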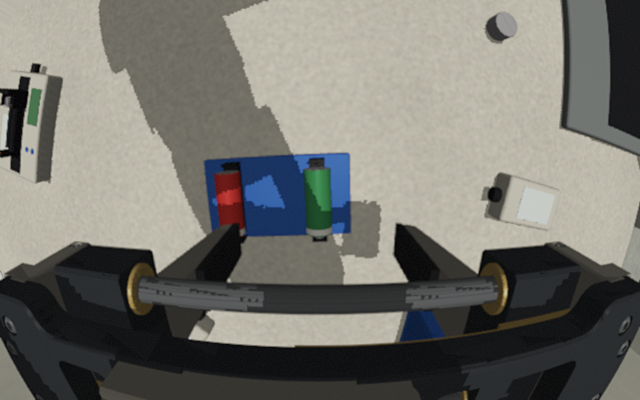

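The wrist picture shows the green cell at px (304–332, 169–229), its white band and button at the bottom (~234–241), and the red one at (215–243, 173–229). The fingers straddle the green column correctly. I refine its axis and ends from the wrist and top pictures.

Run:
```python
from h import *
w=cap('wrist');m,b=blobs(w,(40,80,40),(85,255,255),60)
m[:, :250]=0
rows=[r for r in range(174,226)]
L=[];Rr=[]
for r in rows:
    c=np.where(m[r]>0)[0]; L.append(onz(w,(c.min()-.5,r),.035)); Rr.append(onz(w,(c.max()+.5,r),.035))
L=np.array(L);Rr=np.array(Rr);mid=(L+Rr)/2
p=np.polyfit(mid[:,0],mid[:,1],1);print('yaw',np.arctan(p[0]),'width',np.linalg.norm(L-Rr,axis=1).mean())
for r in list(range(156,176,1))+list(range(224,246)): print(r,w['frame'][r,318].tolist(),onz(w,(318,r),.048).round(4)[:2],onz(w,(318,r),.0395).round(4)[:2])
print('y at x=.564',np.polyval(p,.564))
t=cap('top');mt,bt=blobs(t,(40,80,40),(85,255,255),60);pt=[q for q in bt if 200<q[1][0]<240][0][1]
pw=[q for q in b if q[1][0]>250][0][1];print('tri',tri(w,pw,t,pt))
```

```text
yaw 0.14041440940132602 width 0.024638324883804477
156 [61, 36, 23] [0.5255 0.2661] [0.5264 0.2662]
157 [31, 33, 34] [0.5265 0.2662] [0.5273 0.2663]
158 [42, 44, 43] [0.5274 0.2663] [0.5283 0.2664]
159 [46, 45, 45] [0.5283 0.2664] [0.5292 0.2665]
160 [45, 45, 46] [0.5293 0.2664] [0.5302 0.2666]
161 [47, 47, 47] [0.5302 0.2665] [0.5312 0.2667]
162 [47, 46, 47] [0.5311 0.2666] [0.5321 0.2668]
163 [48, 47, 49] [0.5321 0.2667] [0.5331 0.2669]
164 [55, 55, 56] [0.533  0.2668] [0.534 0.267]
165 [66, 67, 69] [0.534  0.2669] [0.535  0.2671]
166 [79, 80, 82] [0.5349 0.267 ] [0.536  0.2672]
167 [88, 105, 86] [0.5358 0.2671] [0.5369 0.2672]
168 [86, 135, 73] [0.5368 0.2672] [0.5379 0.2673]
169 [84, 142, 65] [0.5377 0.2673] [0.5389 0.2674]
170 [83, 140, 65] [0.5386 0.2674] [0.5398 0.2675]
171 [83, 140, 65] [0.5396 0.2675] [0.5408 0.2676]
172 [84, 140, 66] [0.5405 0.2676] [0.5418 0.2677]
173 [85, 140, 67] [0.5415 0.2677] [0.5427 0.2678]
174 [84, 140, 66] [0.5424 0.2678] [0.5437 0.2679]
175 [84, 141, 66] [0.5434 0.2679] [0.5447 0.268 ]
224 [39, 74, 28] [0.5913 0.2727] [0.594 0.273]
225 [45, 77, 36
[... 484 characters left out ...]
 0.274 ]
235 [64, 68, 65] [0.6026 0.2738] [0.6057 0.2742]
236 [39, 41, 41] [0.6037 0.2739] [0.6068 0.2743]
237 [23, 24, 23] [0.6047 0.274 ] [0.6079 0.2744]
238 [53, 58, 60] [0.6058 0.2741] [0.609  0.2745]
239 [84, 91, 94] [0.6069 0.2742] [0.6101 0.2746]
240 [99, 109, 112] [0.6079 0.2743] [0.6112 0.2747]
241 [100, 111, 113] [0.609  0.2744] [0.6122 0.2748]
242 [99, 109, 111] [0.61   0.2746] [0.6133 0.2749]
243 [98, 109, 111] [0.6111 0.2747] [0.6144 0.275 ]
244 [98, 108, 111] [0.6122 0.2748] [0.6155 0.2751]
245 [98, 109, 111] [0.6132 0.2749] [0.6166 0.2753]
y at x=.564 0.2680713221960036Traceback (most recent call last):
  File "<stdin>", line 12, in <module>
IndexError: list index out of range
```

The body runs x≈0.535–0.602 along yaw 0.13, with its middle at (0.568, 0.2686). I descend straddling it, then close.

```bash
python3 -m handwheel '[[[0.6,0.17,-3,0,0,0.032,0],[0.6,0.17,-7,0,0,0.032,0],[0.6,0.17,-10,0,0,0.032,0],[0.6,0.17,-12,0,0,0.032,0],[0.6,0.17,-13.3,0,0,0.032,0],[0.6,0.17,-14.2,0,0,0.032,0],[0.6,0.17,-14.2,0,0,0.032,0]]]'
python3 - <<'E'
from h import *
w=cap('wrist','w2.png');t=cap('top');s=cap('scene')
print(arm.get_state()['ee_pos'],arm.get_state()['ft_force'])
E
```

```text
time_s: 2.35
ee_pos: [0.5695, 0.2701, 0.0224]
orientation: [-0.066, 0.998, -0.0, -0.0]
ft_force: [-0.2, 0.5, 1.0]
grip_width: 0.0917
[0.57040661 0.27035539 0.02375997] [-0.98994523 -0.24006775 -0.37703787]
```

View pics/w2.png

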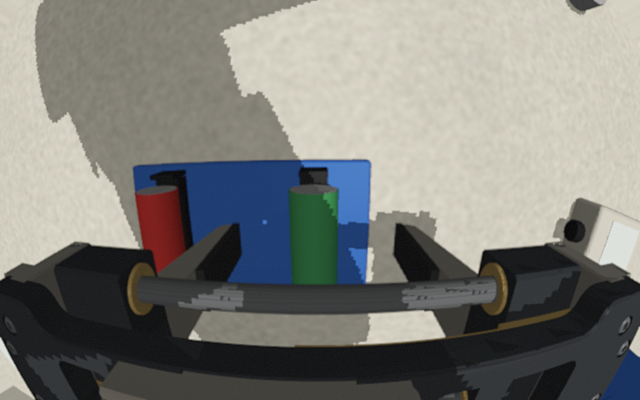

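The picture shows the fingers either side of the green cell (px 290–338), with the red one clear outside. I lower a touch and grip.

```bash
python3 -m handwheel '[[[-0.1,-0.1,-0.35,0,0,0,0],[-0.1,-0.1,-0.35,0,0,0,0.4],[-0.1,-0.1,-0.35,0,0,0,0.8],[-0.1,-0.1,-0.35,0,0,0,0.8],[-0.1,-0.1,-0.35,0,0,0,0.8],[-0.1,-0.1,-0.35,0,0,0,0.8]]]'
python3 -m handwheel '[[[0,0,0,0,0,0,1],[0,0,0,0,0,0,1],[0,0,2,0,0,0,1],[0,0,5,0,0,0,1],[0,0,9,0,0,0,1],[0,0,12,0,0,0,1],[0,0,12,0,0,0,1],[0,0,12,0,0,0,1]]]'
cat >> h.py <<'E'
def avg(n=8):
    P=[];F=[];Q=[]
    for _ in range(n):
        vision.capture('top');s=arm.get_state();P.append(s['ee_pos']);F.append(s['ft_force']);Q.append(s['orientation'])
    P,F=np.array(P),np.array(F)
    print('t',s['time_s'],'P',P.mean(0).round(4),'sd',P.std(0).round(4),'F',F.mean(0).round(2),'sd',F.std(0).round(2),'q',np.mean(Q,0).round(4),'w',round(s['grip_width'],4))
    return P.mean(0),F.mean(0)
E
python3 - <<'E'
from h import *
avg();cap('wrist','w3.png')
E
```

```text
time_s: 3.1
ee_pos: [0.5686, 0.2689, 0.0191]
orientation: [-0.066, 0.998, -0.0, 0.0]
ft_force: [0.6, -0.7, 0.9]
grip_width: 0.0545
time_s: 3.9
ee_pos: [0.5688, 0.2691, 0.1396]
orientation: [-0.066, 0.998, 0.0, 0.001]
ft_force: [-0.9, -0.3, 0.9]
grip_width: 0.0003
t 4.3 P [0.5679 0.2686 0.1379] sd [0.0002 0.0001 0.0003] F [-0.06 -0.21  0.02] sd [0.42 0.4  0.51] q [-6.560e-02  9.978e-01 -3.000e-04 -8.000e-04] w 0.0003
```

The fingers closed slower than I allowed and it lifted empty. I check whether the cell was disturbed while reopening.

```bash
python3 -m handwheel '[[[0,0,0,0,0,0,0],[0,0,2,0,0,0,0],[0,0,2,0,0,0,0],[0,0,2,0,0,0,0],[0,0,2,0,0,0,0],[0,0,2,0,0,0,0],[0,0,2,0,0,0,0],[0,0,2,0,0,0,0],[0,0,2,0,0,0,0],[0,0,2,0,0,0,0]]]'
python3 - <<'E'
from h import *
w=cap('wrist','w4.png');avg(3)
m,b=blobs(w,(40,80,40),(85,255,255),60);print(b)
m[:, :250]=0;mid=[];
for r in range(174,226):
    c=np.where(m[r]>0)[0]
    if len(c)>15: mid.append((onz(w,(c.min()-.5,r),.035)+onz(w,(c.max()+.5,r),.035))/2)
mid=np.array(mid);p=np.polyfit(mid[:,0],mid[:,1],1);print('yaw',np.arctan(p[0]),'y@.568',np.polyval(p,.568))
c=int(b[-1][1][0])
for r in list(range(150,180,2))+list(range(224,254,2)):print(r,w['frame'][r,c].tolist(),onz(w,(c,r),.048)[:2].round(4))
E
```

```text
time_s: 5.35
ee_pos: [0.5686, 0.2689, 0.159]
orientation: [-0.066, 0.998, -0.0, -0.0]
ft_force: [-0.1, 0.5, 0.5]
grip_width: 0.0782
t 5.55 P [0.5686 0.269  0.1591] sd [0. 0. 0.] F [ 0.16 -0.11  0.11] sd [0.14 0.65 0.73] q [-0.0656  0.9978  0.      0.    ] w 0.0917
[(np.int32(297), [32.8, 91.5], [26, 74, 15, 37]), (np.int32(1505), [315.9, 192.0], [303, 162, 27, 61])]
yaw 0.1347205477878778 y@.568 0.2685731958757226
150 [179, 110, 65] [0.5253 0.2621]
152 [52, 39, 35] [0.5271 0.2623]
154 [46, 46, 46] [0.5289 0.2625]
156 [32, 31, 31] [0.5307 0.2628]
158 [51, 52, 51] [0.5325 0.263 ]
160 [66, 65, 68] [0.5343 0.2633]
162 [96, 108, 97] [0.5362 0.2635]
164 [92, 149, 74] [0.538  0.2637]
166 [92, 148, 72] [0.5398 0.264 ]
168 [92, 148, 73] [0.5417 0.2642]
170 [91, 147, 72] [0.5435 0.2645]
172 [91, 147, 72] [0.5453 0.2647]
174 [89, 146, 70] [0.5472 0.2649]
176 [88, 145, 70] [0.549  0.2652]
178 [87, 144, 69] [0.5509 0.2654]
224 [112, 121, 119] [0.5949 0.2712]
226 [125, 132, 133] [0.5969 0.2714]
228 [123, 131, 130] [0.5989 0.2717]
230 [85, 101, 86] [0.601 0.272]
232 [73, 74, 73] [0.603  0.2722]
234 [11, 10, 8] [0.605  0.2725]
236 [86, 95, 97] [0.6071 0.2727]
238 [102, 113, 116] [0.6091 0.273 ]
240 [99, 110, 112] [0.6112 0.2733]
242 [99, 110, 111] [0.6133 0.2735]
244 [101, 111, 113] [0.6153 0.2738]
246 [102, 113, 115] [0.6174 0.2741]
248 [104, 113, 117] [0.6195 0.2744]
250 [105, 115, 117] [0.6217 0.2746]
252 [104, 114, 116] [0.6238 0.2749]
```

View pics/w4.png

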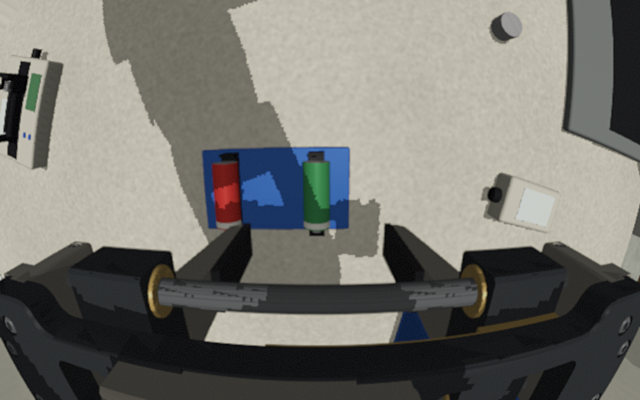

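The cell is undisturbed: yaw 0.135, middle (0.568, 0.2686). I descend again and close with enough time.

```bash
python3 -m handwheel '[[[0,0,-4,0,0,0,0],[0,0,-8,0,0,0,0],[0,0,-11,0,0,0,0],[0,0,-13,0,0,0,0],[0,0,-14,0,0,0,0],[0,0,-14,0,0,0,0.5],[0,0,-14,0,0,0,1],[0,0,-14,0,0,0,1],[0,0,-14,0,0,0,1],[0,0,-14,0,0,0,1],[0,0,-14,0,0,0,1],[0,0,-14,0,0,0,1]]]'
python3 -m handwheel '[[[0,0,0,0,0,0,1],[0,0,0,0,0,0,1],[0,0,0,0,0,0,1],[0,0,0,0,0,0,1],[0,0,0,0,0,0,1],[0,0,0,0,0,0,1]]]'
```

```text
time_s: 6.75
ee_pos: [0.5687, 0.269, 0.0193]
orientation: [-0.066, 0.998, 0.0, 0.0]
ft_force: [0.5, 0.4, -0.4]
grip_width: 0.0379
time_s: 7.35
ee_pos: [0.5687, 0.2683, 0.0192]
orientation: [-0.066, 0.998, -0.0, -0.0]
ft_force: [-0.0, -4.6, 3.2]
grip_width: 0.0252
```

Gripped (25 mm). I lift, then carry it over towards the logger so the wrist camera can look at the bay.

```bash
python3 -m handwheel '[[[0,0,4,0,0,0,1],[0,0,8,0,0,0,1],[0,0,12,0,0,0,1],[0,-3,16,0,0,-0.03,1],[0,-7.5,18,0,0,-0.06,1],[0,-12,18,0,0,-0.1,1],[0,-17,18,0,0,-0.15,1],[0,-22,18,0,0,-0.2,1],[0,-27,18,0,0,-0.25,1],[0,-32,18,0,0,-0.3,1],[0,-37,18,0,0,-0.335,1],[0,-41.8,18,0,0,-0.335,1]]]'
python3 -m handwheel '[[[0,0,0,0,0,0,1],[0,0,0,0,0,0,1]]]'
python3 - <<'E'
from h import *
avg(4)
w=cap('wrist','w5.png');t=cap('top');s=cap('scene')
for n,d in(('w',w),('t',t),('s',s)):print(n,blobs(d,(5,120,60),(22,255,255),4)[1][:8])
a=cv2.resize(w['frame'][60:300,160:480],None,fx=2.5,fy=2.5,interpolation=cv2.INTER_CUBIC);cv2.imwrite('pics/w5c.png',a)
E
```

```text
time_s: 8.55
ee_pos: [0.5683, -0.1509, 0.199]
orientation: [0.102, 0.995, 0.0, 0.0]
ft_force: [0.7, -0.1, -1.3]
grip_width: 0.025
time_s: 8.75
ee_pos: [0.5683, -0.1496, 0.1988]
orientation: [0.103, 0.995, 0.0, -0.0]
ft_force: [-0.2, -0.1, -1.0]
grip_width: 0.0249
t 8.95 P [ 0.5685 -0.1479  0.1989] sd [0.0001 0.0004 0.0001] F [ 0.09  0.38 -0.71] sd [0.25 0.47 0.55] q [ 1.014e-01  9.948e-01  3.000e-04 -2.000e-04] w 0.0253
w [(np.int32(261), [5.5, 65.7], [0, 54, 13, 27]), (np.int32(5), [2.6, 86.2], [1, 85, 4, 3]), (np.int32(4), [5.8, 89.2], [5, 88, 2, 3]), (np.int32(4), [0.5, 97.2], [0, 96, 2, 3]), (np.int32(5), [3.8, 97.6], [3, 96, 3, 4]), (np.int32(361), [55.1, 163.5], [43, 147, 20, 40]), (np.int32(82), [288.7, 167.5], [282, 165, 14, 6]), (np.int32(341), [251.0, 296.5], [246, 270, 14, 57])]
t [(np.int32(12), [545.4, 175.8], [544, 174, 4, 4]), (np.int32(59), [544.9, 312.2], [542, 299, 13, 25]), (np.int32(9), [560.0, 324.0], [556, 324, 9, 1])]
s [(np.int32(7), [232.9, 40.9], [231, 39, 5, 5]), (np.int32(1797), [27.7, 94.8], [0, 72, 62, 46]), (np.int32(5), [167.6, 92.8], [166, 92, 4, 2]), (np.int32(104), [163.7, 199.7], [156, 195, 16, 11])]
```

View pics/w5c.png

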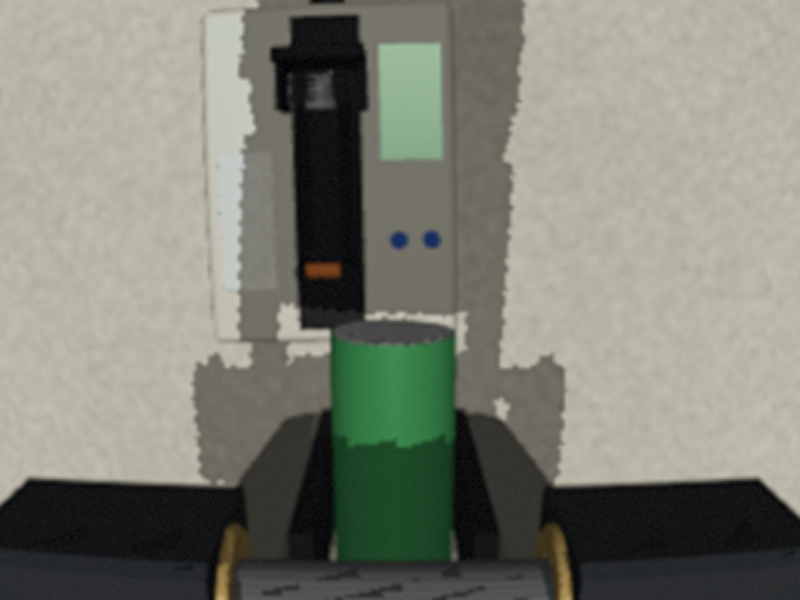

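The wrist picture shows the bay: the spring contact face is at about px (288,103), the orange bar at (288.7,167.5), and the held cell's flat end at px (293–342, ~193). Next I project these and triangulate the bar with the earlier top picture.

Run:
```python
from h import *
w=cap('wrist');t=cap('top')
c=lambda x,y:(160+x/2.5,60+y/2.5)
top0=cv2.imread('pics/top.png')[195:215,365:390]
hsv=cv2.cvtColor(top0,cv2.COLOR_BGR2HSV);m=cv2.inRange(hsv,(3,90,60),(22,255,255));ys,xs=np.where(m>0);pt=(xs.mean()+365,ys.mean()+195);print('top orange',pt,len(xs))
po=[b for b in blobs(w,(5,120,60),(22,255,255),20)[1] if 270<b[1][0]<305][0][1];print(po,'bar tri',tri(w,po,t,pt))
bar=onz(w,po,.06825+.0015);print('bar z.068',bar.round(4),'top:',onz(t,pt,.0698).round(4))
P={k:onz(w,c(*v),.035) for k,v in dict(BL=(218,340),BR=(456,341),TL=(204,12),TR=(452,4)).items()}
for k,v in P.items():print(k,v.round(4))
for a,b in(('TL','BL'),('TR','BR')):
    d=P[b]-P[a];print('yaw',np.arctan2(d[1],d[0]),'len',np.linalg.norm(d))
for a,b in(('BL','BR'),('TL','TR')):
    d=P[b]-P[a];print('cross yaw',-np.arctan2(d[0],d[1]),'len',np.linalg.norm(d))
ctr=sum(P.values())/4;print('ctr',ctr.round(4))
# green/blue features
for n,lo,hi in(('blue',(100,80,40),(130,255,255)),):print(blobs(w,lo,hi,5)[1])
sp=onz(w,c(320,107),.06025);print('spring face',sp.round(4), 'dist bar-spring',np.linalg.norm((bar-sp)[:2]))
for n,pp in(('trough L top',(293,112)),('L bot',(302,325)),('R top',(366,112)),('R bot',(364,325))):print(n,onz(w,c(*pp),.06).round(4))
for n,pp in(('L',(332,330)),('R',(456,330)),('L2',(336,430)),('R2',(453,430))):print('cell',n,onz(w,c(*pp),.199+.0187-.002).round(4))
```

```text
top orange (np.float64(376.2), np.float64(204.3)) 10
[289.4, 167.5] bar tri (array([ 0.53655498, -0.16638416,  0.08544903]), [np.float64(0.0004288208290358247), np.float64(0.0004288208290357102)])
bar z.068 [ 0.5384 -0.1686  0.0697] top: [ 0.5378 -0.1678  0.0698]
BL [ 0.5637 -0.2265  0.035 ]
BR [ 0.5857 -0.1219  0.035 ]
TL [ 0.4193 -0.2004  0.035 ]
TR [ 0.4399 -0.0948  0.035 ]
yaw -0.17879427129391914 len 0.14678372940625517
yaw -0.18361695136860312 len 0.14829316984143787
cross yaw -0.2071818489103505 len 0.10687649877221432
cross yaw -0.19298077920289797 len 0.10755942931294721
ctr [ 0.5022 -0.1609  0.035 ]
[(np.int32(2347), [554.2, 140.4], [520, 102, 77, 82]), (np.int32(32), [319.5, 155.5], [317, 153, 6, 6]), (np.int32(31), [332.6, 155.5], [330, 153, 6, 6]), (np.int32(1826), [629.1, 233.4], [614, 186, 26, 97])]
spring face [ 0.4755 -0.1574  0.0603] dist bar-spring 0.06384379161815218
trough L top [ 0.4751 -0.1684  0.06  ]
L bot [ 0.5603 -0.1834  0.06  ]
R top [ 0.4814 -0.14    0.06  ]
R bot [ 0.5655 -0.1585  0.06  ]
cell L [ 0.5345 -0.153   0.2157]
cell R [ 0.5396 -0.1283  0.2157]
cell L2 [ 0.5557 -0.157   0.2157]
cell R2 [ 0.5607 -0.1328  0.2157]
```

Bar-to-spring spacing measures 63.8 mm against 64 nominal. The bay axis has yaw ≈ -0.185 and its middle is near (0.503,-0.162). I check heights with the scene camera's wider baseline and compute the entry poses: steep 30° entry, push the spring, then rotate level.

```bash
cat > plan.py <<'E'
import numpy as np
from scipy.spatial.transform import Rotation as R
B=np.array([.503,-.1617,.06025]);psi=-.185
def tcp(th,Fx=None,con=None,lift=1.,h=15.8,a=32.8):
    """bay-mm geometry: th deg, contact con mm or flat-centre x Fx; lift of flat's low rim over trough"""
    t=np.radians(th);c,s=np.cos(t),np.sin(t);u=np.array([c,0,s]);n=np.array([-s,0,c])
    Fz=-13+13*c+lift
    if Fx is None: Fx=-28-con+(6-Fz)*np.tan(t)
    F=np.array([Fx,0,Fz]);p=F+a*u-h*n; tipc=F+70*u-4.5*n
    Rt=R.from_euler('z',psi)*R.from_euler('y',-t)
    return B+Rt.from_euler('z',psi).apply(p/1000),Rt*R.from_quat([0,1,0,0]),tipc   # tool x -> -x, y->y, z->-z
E
python3 - <<'E'
from h import *; from plan import *
s=cap('scene');w=cap('wrist')
for d,n in((s,'s'),(w,'w')): print(n,[b for b in blobs(d,(3,80,40),(22,255,255),4)[1] if 260<b[1][0]<310 and 140<b[1][1]<190])
ps=[b for b in blobs(s,(3,80,40),(22,255,255),4)[1] if 270<b[1][0]<295 and 155<b[1][1]<175]
pw=[b for b in blobs(w,(5,120,60),(22,255,255),20)[1] if 270<b[1][0]<305]
if ps: print('tri',tri(s,ps[0][1],w,pw[0][1]))
p,F=avg(2);q=R.from_quat(arm.get_state()['orientation'])
for k in(dict(th=30,Fx=-22.5,lift=45),dict(th=30,Fx=-22.5,lift=2),dict(th=30,con=0),dict(th=30,con=10.2),dict(th=15,con=10.2),dict(th=5,con=10.2),dict(th=0,con=10.2,lift=0.5)):
    P,Q,tc=tcp(**k);print(k,P.round(4),((P-p)*100).round(2),(Q*q.inv()).as_rotvec().round(3),tc.round(1))
E
```

```text
s [(np.int32(4), [281.5, 162.0], [281, 161, 2, 3])]
w [(np.int32(96), [289.9, 167.4], [283, 164, 15, 8])]
tri (array([ 0.53859469, -0.16933485,  0.07461608]), [np.float64(0.0012349722118828732), np.float64(0.0012349722118829636)])
t 9.4 P [ 0.5686 -0.1488  0.1991] sd [0.     0.0001 0.    ] F [ 0.28  0.34 -0.76] sd [0.06 0.6  0.37] q [ 0.1016  0.9948 -0.      0.    ] w 0.0251
{'th': 30, 'Fx': -22.5, 'lift': 45} [ 0.5166 -0.1642  0.1062] [-5.21 -1.54 -9.29] [-0.101 -0.514  0.018] [40.4  0.  74.4]
{'th': 30, 'Fx': -22.5, 'lift': 2} [ 0.5166 -0.1642  0.0632] [ -5.21  -1.54 -13.59] [-0.101 -0.514  0.018] [40.4  0.  31.4]
{'th': 30, 'con': 0} [ 0.515  -0.1639  0.0622] [ -5.36  -1.51 -13.69] [-0.101 -0.514  0.018] [38.8  0.  30.4]
{'th': 30, 'con': 10.2} [ 0.505  -0.1621  0.0622] [ -6.37  -1.32 -13.69] [-0.101 -0.514  0.018] [28.6  0.  30.4]
{'th': 15, 'con': 10.2} [ 0.502  -0.1615  0.054 ] [ -6.66  -1.27 -14.51] [-0.051 -0.257  0.018] [32.   0.  14.3]
{'th': 5, 'con': 10.2} [ 0.4994 -0.161   0.0483] [ -6.93  -1.22 -15.08] [-0.017 -0.086  0.019] [32.4  0.   2.6]
{'th': 0, 'con': 10.2, 'lift': 0.5} [ 0.4977 -0.1607  0.0449] [ -7.09  -1.19 -15.42] [0.    0.    0.019] [31.8  0.  -4. ]
```

Bar height 74 mm comes from a 4-pixel blob, and it is consistent with the nominal ~70 mm. I go tilted to above the bay.

```bash
python3 -m handwheel '[[[-1,-0.4,-1,-0.02,-0.1,0.018,1],[-2,-0.8,-3,-0.04,-0.2,0.018,1],[-3,-1.2,-5,-0.06,-0.3,0.018,1],[-4,-1.5,-7,-0.08,-0.4,0.018,1],[-5,-1.54,-9,-0.101,-0.514,0.018,1],[-5,-1.54,-9.3,-0.101,-0.514,0.018,1],[-5,-1.54,-9.3,-0.101,-0.514,0.018,1],[-5,-1.54,-9.3,-0.101,-0.514,0.018,1]]]'
python3 - <<'E'
from h import *; from plan import *
p,F=avg(4);q=R.from_quat(arm.get_state()['orientation'])
P,Q,tc=tcp(30,Fx=-20,lift=2);print(((P-p)*100).round(2),(Q*q.inv()).as_rotvec().round(3))
w=cap('wrist','w6.png');s=cap('scene')
a=cv2.resize(w['frame'][60:300,160:480],None,fx=2,fy=2,interpolation=cv2.INTER_CUBIC)
cv2.imwrite('pics/w6c.png',a)
E
```

```text
time_s: 10.2
ee_pos: [0.5172, -0.1642, 0.1051]
orientation: [0.09, 0.962, -0.024, 0.257]
ft_force: [0.5, 0.6, -0.4]
grip_width: 0.0249
t 10.4 P [ 0.5191 -0.1645  0.1065] sd [0.0005 0.0001 0.0004] F [ 0.11 -0.13 -0.37] sd [0.75 0.4  0.41] q [ 0.0893  0.9617 -0.0237  0.258 ] w 0.025
[-0.01 -0.02 -4.33] [ 0.     0.001 -0.   ]
```

View pics/w6c.png

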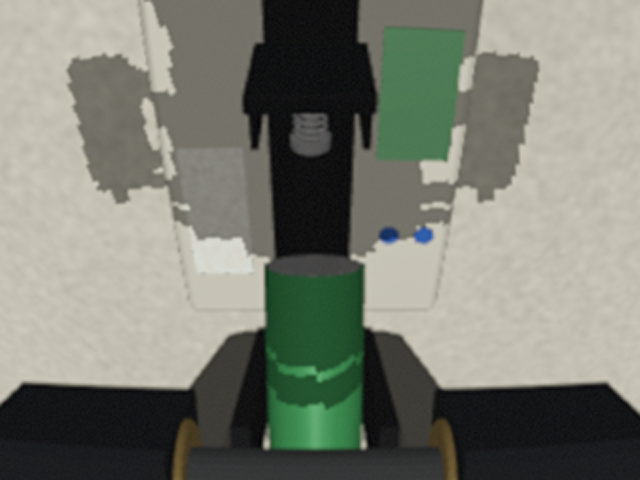

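The wrist picture shows the disc at crop (311,143), i.e. px (315.5,131.5), with the cell's flat end centred at crop x≈314, so it is well aligned. I check this numerically, using two wrist positions for the disc height.

Run:
```python
from h import *; from plan import *
w=cap('wrist');Ri=R.from_euler('z',-psi)
f=lambda X:(Ri.apply(X-B)*1000).round(1)
for n,p,z in(('disc',(311,145),.0603),('disc top edge',(311,135),.066),('housing L',(245,110),.0752),('housing R',(376,110),.0752),('trough L',(275,255),.058),('trough R',(350,255),.058)):
    print(n,f(onz(w,(160+p[0]/2,60+p[1]/2),z)))
p,F=avg(2);c=np.cos(np.pi/6)
Fl=tcp(30,Fx=-20,lift=45.3)[0]; t=np.radians(30)
zf=B[2]+(-13+13*c+45.3)/1000
for n,q in(('flat L',(266,268)),('flat R',(363,268)),('flat ctr',(314,266))): print(n,f(onz(w,(160+q[0]/2,60+q[1]/2),zf)),'expect x -20, z',round((zf-B[2])*1000,1))
```

```text
disc [-27.6  -0.3   0. ]
disc top edge [-34.5  -0.2   5.8]
housing L [-47.8 -17.7  14.9]
housing R [-47.7  17.   14.9]
trough L [ 18.8 -13.1  -2.3]
trough R [18.8 13.3 -2.3]
t 10.65 P [ 0.5191 -0.1645  0.1064] sd [0.0001 0.     0.    ] F [ 0.23  0.32 -0.82] sd [0.23 0.26 0.48] q [ 0.0892  0.9617 -0.0238  0.2581] w 0.0252
flat L [-17.1 -11.8  43.6] expect x -20, z 43.6
flat R [-17.1  13.3  43.6] expect x -20, z 43.6
flat ctr [-17.8   0.6  43.6] expect x -20, z 43.6
```

The disc measures at x=-27.6, y=-0.3 and the housing is centred, so the bay frame holds. I shift 0.7 mm sideways and descend to 2 mm above the trough.

```bash
python3 -m handwheel '[[[0,-0.07,-1.5,0,0,0,1],[0,-0.07,-3,0,0,0,1],[0,-0.07,-3.7,0,0,0,1],[0,-0.07,-4.2,0,0,0,1],[0,-0.07,-4.2,0,0,0,1],[0,-0.07,-4.2,0,0,0,1]]]'
python3 - <<'E'
from h import *; from plan import *
p,F=avg(8)
P,Q,tc=tcp(30,con=0,lift=2);print('to touch',((P-p)*100).round(2))
E
```

```text
time_s: 11.25
ee_pos: [0.5204, -0.1651, 0.0691]
orientation: [0.087, 0.963, -0.025, 0.254]
ft_force: [-0.2, -0.4, -1.6]
grip_width: 0.0253
t 11.65 P [ 0.5203 -0.1651  0.0691] sd [0.0001 0.     0.0001] F [ 0.04  0.13 -0.85] sd [0.61 0.51 0.3 ] q [ 0.0884  0.9628 -0.0243  0.2542] w 0.0254
to touch [-0.58  0.13 -0.59]
```

```bash
python3 -m handwheel '[[[0,0,0,0,0,0,1],[0,0,0,0,0,0,1],[0,0,0,0,0,0,1]]]'
python3 - <<'E'
from h import *; from plan import *
p,F=avg(4);print(arm.get_state()['joint_torque'].round(1),arm.get_state()['ft_torque'].round(2))
w=cap('wrist','w7.png');cv2.imwrite('pics/w7c.png',cv2.resize(w['frame'][60:300,160:480],None,fx=2,fy=2,interpolation=cv2.INTER_CUBIC))
E
```

```text
time_s: 11.95
ee_pos: [0.52, -0.1651, 0.0687]
orientation: [0.09, 0.963, -0.024, 0.254]
ft_force: [-0.8, 0.1, -0.7]
grip_width: 0.0254
t 12.15 P [ 0.5201 -0.1651  0.0687] sd [0. 0. 0.] F [ 0.34 -0.01 -0.53] sd [0.35 0.17 0.5 ] q [ 0.0898  0.9628 -0.0239  0.2539] w 0.025
[ -0.  -41.1 -18.7   0.3  -0.4  -0. ] [ 0.05  0.37 -0.02]
```

View pics/w7c.png

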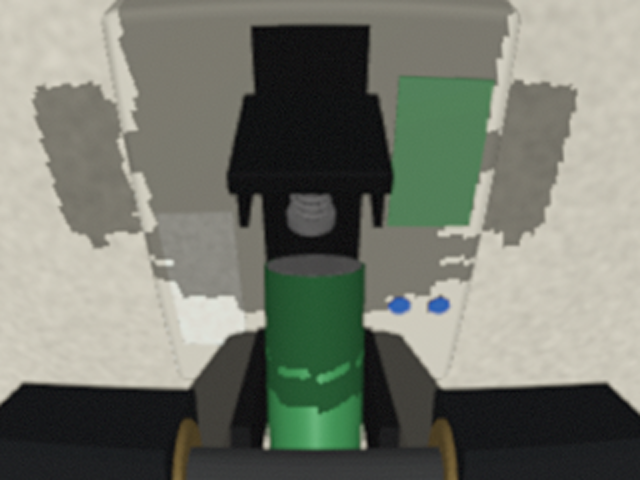

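```bash
python3 - <<'E'
from h import *; from plan import *
s=arm.get_state();print(s['joint_positions'].round(3),s['dq'].round(3))
E
python3 -m handwheel '[[[0,0,-0.2,0,0,0,1],[0,0,-0.2,0,0,0,1],[0,0,-0.2,0,0,0,1]]]'
python3 - <<'E'
from h import *
avg(4)
E
```

```text
[-0.369  0.302  2.305  1.287  0.093 -3.017] [ 0.     0.    -0.     0.002 -0.001  0.001]
time_s: 12.5
ee_pos: [0.5204, -0.165, 0.0676]
orientation: [0.09, 0.963, -0.024, 0.253]
ft_force: [0.1, 0.2, -1.5]
grip_width: 0.025
t 12.7 P [ 0.5203 -0.1651  0.0676] sd [0. 0. 0.] F [-0.11 -0.45 -1.04] sd [0.13 0.32 0.23] q [ 0.0899  0.963  -0.0239  0.2531] w 0.0251
```

The cause is the wrist. At 30° it is almost singular (j5≈0.09, j6 at its limit), so the pose is clipped. I back up a little and use a 20° tilt instead.

```bash
python3 -m handwheel '[[[0,0,1,0,0,0,1],[0,0,1.5,0.01,0.05,0,1],[0,0,1.5,0.02,0.1,0,1],[0,0,1.5,0.03,0.163,0,1],[0,0,1.5,0.03,0.163,0,1],[0,0,1.5,0.03,0.163,0,1],[0,0,1.5,0.03,0.163,0,1]]]'
python3 - <<'E'
from h import *; from plan import *
p,F=avg(4);s=arm.get_state();print(s['joint_positions'].round(3));q=R.from_quat(s['orientation'])
for k in(dict(th=20,Fx=-20,lift=5),dict(th=20,con=0,lift=5),dict(th=20,con=8,lift=5),dict(th=20,con=10.2,lift=1)):
    P,Q,tc=tcp(**k);print(k,P.round(4),((P-p)*100).round(2),(Q*q.inv()).as_rotvec().round(3))
E
```

```text
time_s: 13.4
ee_pos: [0.521, -0.1653, 0.083]
orientation: [0.091, 0.981, -0.017, 0.173]
ft_force: [0.1, -0.6, -0.8]
grip_width: 0.0256
t 13.6 P [ 0.5201 -0.1648  0.0824] sd [0.0003 0.0001 0.0002] F [ 0.33  0.02 -0.88] sd [0.37 0.45 0.64] q [ 0.0914  0.9806 -0.0164  0.1725] w 0.0252
[-0.345  0.279  2.178  0.159  0.344 -1.87 ]
{'th': 20, 'Fx': -20, 'lift': 5} [ 0.5189 -0.1647  0.0608] [-0.11  0.01 -2.16] [ 0.    -0.001  0.001]
{'th': 20, 'con': 0, 'lift': 5} [ 0.5117 -0.1633  0.0608] [-0.84  0.14 -2.16] [ 0.    -0.001  0.001]
{'th': 20, 'con': 8, 'lift': 5} [ 0.5039 -0.1619  0.0608] [-1.62  0.29 -2.16] [ 0.    -0.001  0.001]
{'th': 20, 'con': 10.2, 'lift': 1} [ 0.5031 -0.1617  0.0568] [-1.7   0.3  -2.56] [ 0.    -0.001  0.001]
```

```bash
python3 -m handwheel '[[[-0.05,-0.05,-0.8,0,0,0,1],[-0.1,-0.05,-1.6,0,0,0,1],[-0.1,-0.05,-2.1,0,0,0,1],[-0.1,-0.05,-2.1,0,0,0,1],[-0.1,-0.05,-2.1,0,0,0,1]]]'
python3 - <<'E'
from h import *; from plan import *
p,F=avg(6)
for k in(dict(th=20,con=0,lift=5),):
    P,Q,tc=tcp(**k);print(k,P.round(4),((P-p)*100).round(2))
E
```

```text
time_s: 14.1
ee_pos: [0.5192, -0.1655, 0.0612]
orientation: [0.092, 0.981, -0.017, 0.172]
ft_force: [-0.6, 0.2, -0.6]
grip_width: 0.0253
t 14.4 P [ 0.5195 -0.1656  0.0618] sd [0.0001 0.     0.0001] F [ 0.27  0.12 -1.1 ] sd [0.29 0.52 0.69] q [ 0.0914  0.9806 -0.0167  0.1727] w 0.025
{'th': 20, 'con': 0, 'lift': 5} [ 0.5117 -0.1633  0.0608] [-0.78  0.23 -0.09]
```

Clear, no force. I push towards the spring 11.5 mm (expect ~3.5 mm contact ≈ 3 N).

```bash
python3 -m handwheel '[[[-0.4,0.07,0,0,0,0,1],[-0.8,0.15,0,0,0,0,1],[-1.0,0.19,0,0,0,0,1],[-1.13,0.21,0,0,0,0,1],[-1.13,0.21,0,0,0,0,1],[-1.13,0.21,0,0,0,0,1]]]'
python3 - <<'E'
from h import *; from plan import *
p,F=avg(10)
u=np.array([np.cos(psi),np.sin(psi),0])
P,Q,tc=tcp(20,con=0,lift=5);print('pred contact mm',((P-p)@u*1000).round(2),'Fx/0.8',(F@u/.8).round(2),'lift',5+(p-P)[2]*1000)
E
```

```text
time_s: 15.0
ee_pos: [0.5084, -0.1636, 0.0618]
orientation: [0.091, 0.981, -0.017, 0.173]
ft_force: [1.5, -0.2, -1.7]
grip_width: 0.025
t 15.5 P [ 0.5082 -0.1635  0.0617] sd [0.0001 0.     0.    ] F [ 1.92 -0.02 -0.29] sd [0.55 0.49 0.49] q [ 0.0914  0.9806 -0.0167  0.1727] w 0.025
pred contact mm 3.38 Fx/0.8 2.37 lift 5.850102244813987
```

Contact felt: ~1.8 N net ≈ 2.2 mm (prediction 3.4, so bias ≈ -1.1 mm). I push 5 mm more.

```bash
python3 -m handwheel '[[[-0.2,0.04,0,0,0,0,1],[-0.4,0.07,0,0,0,0,1],[-0.49,0.09,0,0,0,0,1],[-0.49,0.09,0,0,0,0,1],[-0.49,0.09,0,0,0,0,1]]]'
python3 - <<'E'
from h import *; from plan import *
p,F=avg(12)
u=np.array([np.cos(psi),np.sin(psi),0])
P,Q,tc=tcp(20,con=0,lift=5);print('pred contact mm',((P-p)@u*1000).round(2),'Fx/0.8',(F@u/.8).round(2),'lift',5+(p-P)[2]*1000)
E
```

```text
time_s: 16.0
ee_pos: [0.5038, -0.1628, 0.062]
orientation: [0.091, 0.98, -0.017, 0.173]
ft_force: [5.0, -0.1, -2.1]
grip_width: 0.0253
t 16.6 P [ 0.5038 -0.1628  0.062 ] sd [0. 0. 0.] F [ 5.36 -0.23 -1.08] sd [0.57 0.51 0.52] q [ 0.0915  0.9805 -0.0169  0.1732] w 0.0252
pred contact mm 7.91 Fx/0.8 6.64 lift 6.1305962656392925
```

Force says ~6.4 mm contact. I lower 4.5 mm at the same x (contact should rise ~1.6 mm) and feel for the trough.

```bash
python3 -m handwheel '[[[0,0,-0.2,0,0,0,1],[0,0,-0.35,0,0,0,1],[0,0,-0.45,0,0,0,1],[0,0,-0.45,0,0,0,1],[0,0,-0.45,0,0,0,1]]]'
python3 - <<'E'
from h import *; from plan import *
p,F=avg(10)
u=np.array([np.cos(psi),np.sin(psi),0])
P,Q,tc=tcp(20,con=0,lift=1);print('pred contact mm',((P-p)@u*1000).round(2),'Fx/0.8',(F@u/.8).round(2),'lift',1+(p-P)[2]*1000)
w=cap('wrist','w8.png');cv2.imwrite('pics/w8c.png',cv2.resize(w['frame'][100:300,180:460],None,fx=2.5,fy=2.5,interpolation=cv2.INTER_CUBIC))
E
```

```text
time_s: 17.1
ee_pos: [0.5047, -0.1632, 0.0581]
orientation: [0.091, 0.98, -0.017, 0.174]
ft_force: [4.8, -0.1, 3.9]
grip_width: 0.0252
t 17.6 P [ 0.5047 -0.1632  0.0581] sd [0. 0. 0.] F [ 5.29 -1.14  3.59] sd [0.52 0.33 0.54] q [ 0.0915  0.9803 -0.0172  0.1741] w 0.0254
pred contact mm 8.36 Fx/0.8 6.76 lift 2.3023867035804537
```

View pics/w8c.png

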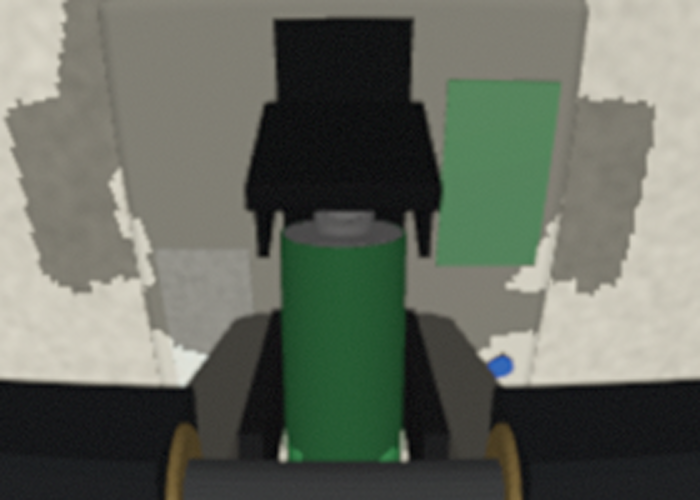

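The picture shows the flat end squarely on the spring contact between the cheeks (crop x 283–405, disc at 345,222). An upward force of ~4.6 N means something touches. I use the wrist moment to tell trough (flat end) from bar (button end).

```bash
cat >> h.py <<'E'
def avt(n=10):
    X=[]
    for _ in range(n):
        vision.capture('top');s=arm.get_state();X.append(np.r_[s['ee_pos'],s['ft_force'],s['ft_torque']])
    X=np.mean(X,0)
    from plan import psi,B
    c,s_=np.cos(psi),np.sin(psi)
    M=np.array([[c,s_,0],[-s_,c,0],[0,0,1]])
    print('t',s['time_s'],'tcp_bay_mm',(M@(X[:3]-B)*1000).round(2),'F_bay',(M@X[3:6]).round(2),'T_bay',(M@X[6:]).round(3),'j5,j6',s['joint_positions'][4:].round(2))
E
python3 -c "
from h import *
avt(8)"
python3 -m handwheel '[[[0,0,0.15,0,0,0,1],[0,0,0.15,0,0,0,1],[0,0,0.15,0,0,0,1]]]'
python3 -c "
from h import *
avt(8)"
```

```text
t 18.05 tcp_bay_mm [ 1.96 -1.2  -2.11] F_bay [ 5.38 -0.32  3.84] T_bay [ 0.026 -0.823 -0.017] j5,j6 [ 0.27 -1.93]
time_s: 18.35
ee_pos: [0.5042, -0.163, 0.0592]
orientation: [0.091, 0.98, -0.017, 0.174]
ft_force: [5.4, -0.9, 0.8]
grip_width: 0.0255
t 18.75 tcp_bay_mm [ 1.42 -1.1  -1.03] F_bay [ 5.6  -0.22  0.47] T_bay [ 0.016 -0.757  0.   ] j5,j6 [ 0.27 -1.93]
```

The moment puts the touch at about x≈-21…-30 mm: that is the trough under the flat end, not the bar. I push 3 mm further while easing up 0.5 mm (target contact ≈ 9.7 mm, 7.7 N).

```bash
python3 -m handwheel '[[[-0.1,0.03,0.05,0,0,0,1],[-0.2,0.05,0.05,0,0,0,1],[-0.28,0.08,0.05,0,0,0,1],[-0.28,0.08,0.05,0,0,0,1],[-0.28,0.08,0.05,0,0,0,1]]]'
python3 -c "
from h import *
avt(12)"
```

```text
time_s: 19.25
ee_pos: [0.5018, -0.1625, 0.0599]
orientation: [0.091, 0.98, -0.017, 0.174]
ft_force: [7.6, -3.0, -2.0]
grip_width: 0.0255
t 19.85 tcp_bay_mm [-1.03 -0.97 -0.39] F_bay [ 7.19 -0.71 -1.54] T_bay [-0.109 -0.996 -0.026] j5,j6 [ 0.27 -1.93]
```

Run:
```python
from plan import *
a=tcp(20,con=8.7,lift=1)[0]
for th,c,l in((17,9.2,1),(14,9.8,1),(10,9.8,1),(5,9.6,.8),(0,9.3,.5)):
    P=tcp(th,con=c,lift=l);print(th,((P[0]-a)*100).round(2),'turn',(np.radians(20-th)*np.array([-np.sin(psi),np.cos(psi)])).round(3),P[2].round(1))
```

```text
17 [-0.11  0.02 -0.17] turn [0.01  0.051] [32.8  0.  16.6]
14 [-0.24  0.04 -0.34] turn [0.019 0.103] [32.6  0.  13.2]
10 [-0.34  0.06 -0.56] turn [0.032 0.172] [32.8  0.   8.5]
5 [-0.46  0.09 -0.87] turn [0.048 0.257] [33.   0.   2.4]
0 [-0.6   0.11 -1.19] turn [0.064 0.343] [32.7  0.  -4. ]
```

```bash
python3 -m handwheel '[[[-0.06,0.01,-0.08,0.005,0.025,0,1],[-0.11,0.02,-0.17,0.01,0.051,0,1],[-0.17,0.03,-0.25,0.014,0.077,0,1],[-0.24,0.04,-0.34,0.019,0.103,0,1],[-0.24,0.04,-0.34,0.019,0.103,0,1],[-0.24,0.04,-0.34,0.019,0.103,0,1]]]'
python3 -c "
from h import *
avt(12);print(arm.get_state()['orientation'])"
```

```text
time_s: 20.45
ee_pos: [0.5, -0.1622, 0.0565]
orientation: [0.092, 0.988, -0.013, 0.123]
ft_force: [7.8, -1.9, -2.0]
grip_width: 0.0253
t 21.05 tcp_bay_mm [-2.9  -1.03 -3.67] F_bay [ 7.96 -0.76 -1.4 ] T_bay [-0.114 -1.246 -0.009] j5,j6 [ 0.41 -1.8 ]
[ 0.09209123  0.98804888 -0.01263666  0.12295904]
```

Contact ≈ 9.7 mm at 14° (7.96 N), as planned, with nothing else touching. I continue to 10° and check.

```bash
python3 -m handwheel '[[[-0.05,0.01,-0.11,0.006,0.035,0,1],[-0.1,0.02,-0.22,0.013,0.069,0,1],[-0.1,0.02,-0.22,0.013,0.069,0,1],[-0.1,0.02,-0.22,0.013,0.069,0,1]]]'
python3 -c "
from h import *
avt(10);d=cap('scene','s1.png');cv2.imwrite('pics/s1c.png',cv2.resize(d['frame'][130:205,235:335],None,fx=6,fy=6,interpolation=cv2.INTER_CUBIC))"
```

```text
time_s: 21.45
ee_pos: [0.4992, -0.162, 0.0543]
orientation: [0.092, 0.992, -0.009, 0.088]
ft_force: [7.1, -1.9, -2.2]
grip_width: 0.0252
t 21.95 tcp_bay_mm [-3.8  -1.02 -5.93] F_bay [ 8.43 -0.97 -1.22] T_bay [-0.173 -1.34  -0.003] j5,j6 [ 0.51 -1.76]
```

```bash
python3 -m handwheel '[[[-0.02,0.01,-0.1,0.005,0.029,0,1],[-0.05,0.02,-0.2,0.011,0.057,0,1],[-0.07,0.03,-0.31,0.016,0.086,0,1],[-0.07,0.03,-0.31,0.016,0.086,0,1],[-0.07,0.03,-0.31,0.016,0.086,0,1]]]'
python3 -c "
from h import *
avt(10)"
```

```text
time_s: 22.5
ee_pos: [0.4985, -0.1618, 0.0511]
orientation: [0.092, 0.995, -0.005, 0.045]
ft_force: [6.9, -5.1, -1.4]
grip_width: 0.0256
t 23.0 tcp_bay_mm [-4.49 -0.95 -9.1 ] F_bay [ 7.97 -1.92 -0.33] T_bay [-0.334 -1.336  0.043] j5,j6 [ 0.62 -1.72]
```

```bash
python3 -m handwheel '[[[-0.03,-0.04,-0.08,0.004,0.021,0,1],[-0.06,-0.04,-0.16,0.008,0.043,0,1],[-0.06,-0.04,-0.16,0.008,0.043,0,1],[-0.06,-0.04,-0.16,0.008,0.043,0,1]]]'
python3 -c "
from h import *
avt(10)"
```

```text
time_s: 23.4
ee_pos: [0.4979, -0.1619, 0.0495]
orientation: [0.093, 0.995, -0.003, 0.023]
ft_force: [7.1, -1.1, 1.0]
grip_width: 0.0249
t 23.9 tcp_bay_mm [ -5.01  -1.15 -10.72] F_bay [ 7.88 -0.06  0.18] T_bay [ 0.052 -1.339  0.003] j5,j6 [ 0.68 -1.71]
```

Sideways load is gone, contact ≈ 9.6 mm and only a light vertical touch. On to level.

```bash
python3 -m handwheel '[[[-0.02,0,-0.08,0.004,0.021,0,1],[-0.04,0.01,-0.15,0.008,0.043,0,1],[-0.04,0.01,-0.15,0.008,0.043,0,1],[-0.04,0.01,-0.15,0.008,0.043,0,1]]]'
python3 -c "
from h import *
avt(10);d=cap('wrist','w9.png');s=cap('scene')
a=cv2.resize(d['frame'][110:300,180:460],None,fx=2.4,fy=2.4,interpolation=cv2.INTER_CUBIC)[:300];b=cv2.resize(s['frame'][140:190,240:352],None,fx=6,fy=6,interpolation=cv2.INTER_CUBIC)
cv2.imwrite('pics/w9c.png',np.vstack([a,b]))"
```

```text
time_s: 24.3
ee_pos: [0.4976, -0.1619, 0.048]
orientation: [0.093, 0.996, -0.001, 0.001]
ft_force: [7.0, -0.8, 2.2]
grip_width: 0.0253
t 24.8 tcp_bay_mm [ -5.36  -1.14 -12.19] F_bay [7.85 0.12 1.67] T_bay [ 2.700e-02 -1.332e+00  1.000e-03] j5,j6 [ 0.74 -1.7 ]
```

View pics/w9c.png

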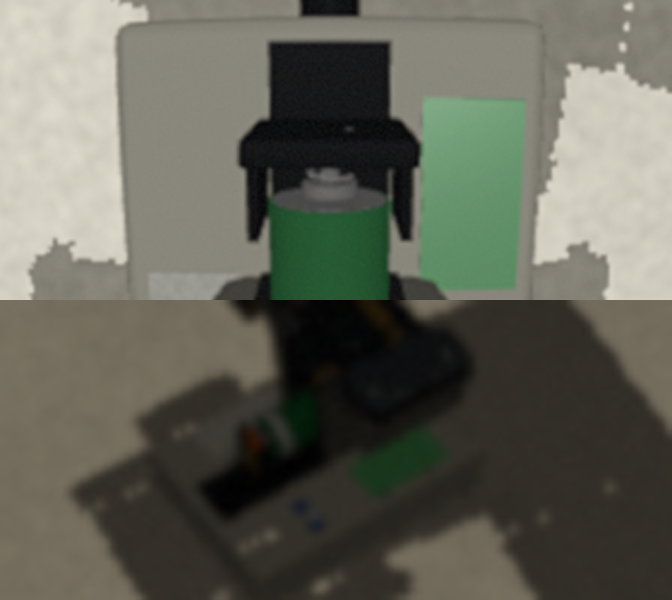

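The flat end sits level on the contact (wrist view, crop 270–388); the scene view shows the cell lying low behind the orange bar. The touch point is near the middle, so it seems level. I press 1 mm more and check the moment before letting it forward.

```bash
python3 -m handwheel '[[[0,0,-0.05,0,0,0,1],[0,0,-0.1,0,0,0,1],[0,0,-0.1,0,0,0,1],[0,0,-0.1,0,0,0,1]]]'
python3 -c "
from h import *
avt(10)"
```

```text
time_s: 25.3
ee_pos: [0.4977, -0.1619, 0.0473]
orientation: [0.093, 0.996, -0.001, 0.002]
ft_force: [8.3, -1.3, 4.0]
grip_width: 0.0253
t 25.8 tcp_bay_mm [ -5.19  -1.16 -13.  ] F_bay [7.75 0.29 3.38] T_bay [ 0.034 -1.254  0.004] j5,j6 [ 0.73 -1.7 ]
```

The extra load acts at the flat end, so the cell sits ~7° nose-up in the hand, which also explains the earlier 3 mm height bias. I continue rotating nose-down about the flat end in checked steps.

```bash
python3 -m handwheel '[[[-0.05,0.01,-0.09,0.006,0.03,0,1],[-0.1,0.02,-0.18,0.011,0.06,0,1],[-0.1,0.02,-0.18,0.011,0.06,0,1],[-0.1,0.02,-0.18,0.011,0.06,0,1]]]'
python3 -c "
from h import *
avt(8)"
```

```text
time_s: 26.2
ee_pos: [0.4972, -0.1618, 0.0455]
orientation: [0.093, 0.995, 0.001, -0.028]
ft_force: [7.7, -0.5, 4.6]
grip_width: 0.025Traceback (most recent call last):
  File "<string>", line 3, in <module>
    avt(8)
    ~~~^^^
  File "h.py", line 36, in avt
    vision.capture('top');s=arm.get_state();X.append(np.r_[s['ee_pos'],s['ft_force'],s['ft_torque']])
    ~~~~~~~~~~~~~~^^^^^^^
ValueError: 200 camera calls are used up
```

Camera calls are used up, so from here I work on force and pose readings only, averaging over short hold rows.

```bash
cat > rd.py <<'E'
import sys,json,os,numpy as np
from plan import *
from plant import arm
s=arm.get_state();M=R.from_euler('z',-psi)
f='rd.json';X=json.load(open(f)) if os.path.exists(f) else []
X.append(np.r_[M.apply(s['ee_pos']-B)*1000,M.apply(s['ft_force']),M.apply(s['ft_torque'])].tolist());json.dump(X,open(f,'w'))
if len(sys.argv)>1:
    print(round(s['time_s'],2),len(X),'tcp,F,T',np.mean(X,0).round(2).tolist(),np.mean(X,0)[7].round(3),'w',round(s['grip_width'],4));os.remove(f)
E
for i in 1 2 3 4 5; do python3 -m handwheel '[[[0,0,0,0,0,0,1]]]' >/dev/null; python3 rd.py; done; python3 rd.py x
```

```text
26.7 6 tcp,F,T [-5.77, -1.12, -14.74, 7.96, 0.59, 3.73, 0.08, -1.48, 0.01] -1.481 w 0.0252
```

```bash
python3 -m handwheel '[[[-0.04,0.01,-0.09,0.006,0.03,0,1],[-0.08,0.015,-0.18,0.011,0.06,0,1],[-0.08,0.015,-0.18,0.011,0.06,0,1],[-0.08,0.015,-0.18,0.011,0.06,0,1]]]'
for i in 1 2 3 4 5; do python3 -m handwheel '[[[0,0,0,0,0,0,1]]]' >/dev/null; python3 rd.py; done; python3 rd.py x
```

```text
time_s: 27.1
ee_pos: [0.4958, -0.1615, 0.0442]
orientation: [0.092, 0.994, 0.004, -0.059]
ft_force: [4.4, -0.1, 13.4]
grip_width: 0.0254
27.6 6 tcp,F,T [-7.12, -1.09, -16.05, 4.99, 0.26, 12.29, 0.09, -0.85, 0.03] -0.85 w 0.0254
```

Fx fell 3 N while Fz rose: the button tip is probably pressing on the back of the bar, because trough friction inflated my spring estimate. I unload the trough a little and push slightly further back.

```bash
python3 -m handwheel '[[[0,0,0.1,0,0,0,1],[-0.02,0.0,0.2,0,0,0,1],[-0.05,0.01,0.2,0,0,0,1],[-0.05,0.01,0.2,0,0,0,1]]]'
for i in 1 2 3 4 5; do python3 -m handwheel '[[[0,0,0,0,0,0,1]]]' >/dev/null; python3 rd.py; done; python3 rd.py x
```

```text
time_s: 28.0
ee_pos: [0.4948, -0.1613, 0.0448]
orientation: [0.092, 0.994, 0.004, -0.06]
ft_force: [8.6, -1.3, -3.6]
grip_width: 0.0252
28.5 6 tcp,F,T [-8.08, -1.08, -15.42, 7.92, -0.1, -3.53, -0.02, -1.66, 0.01] -1.656 w 0.0247
```

Now there is no trough load and a true contact of ≈ 9.6 mm. I lower again gently.

```bash
python3 -m handwheel '[[[0,0,-0.06,0,0,0,1],[0,0,-0.12,0,0,0,1],[0,0,-0.12,0,0,0,1]]]'
for i in 1 2 3 4 5; do python3 -m handwheel '[[[0,0,0,0,0,0,1]]]' >/dev/null; python3 rd.py; done; python3 rd.py x
```

```text
time_s: 28.8
ee_pos: [0.495, -0.1613, 0.0446]
orientation: [0.092, 0.994, 0.004, -0.06]
ft_force: [4.6, -0.2, 8.2]
grip_width: 0.025
29.3 6 tcp,F,T [-7.94, -1.08, -15.67, 5.36, 0.43, 8.01, 0.07, -0.96, 0.02] -0.963 w 0.0251
```

Stiff contact now at TCP height -15.7 mm, which equals the grasp height (15.8). So the cell lies level in the trough, and the drop in Fx is trough friction. I ease it forward under the bar instead of letting it fly: unload slightly, then advance.

```bash
python3 -m handwheel '[[[0.05,-0.01,0.05,0,0,0,1],[0.1,-0.02,0.06,0,0,0,1],[0.15,-0.03,0.06,0,0,0,1],[0.2,-0.04,0.06,0,0,0,1],[0.2,-0.04,0.06,0,0,0,1]]]'
for i in 1 2 3 4; do python3 -m handwheel '[[[0,0,0,0,0,0,1]]]' >/dev/null; python3 rd.py; done; python3 rd.py x
```

```text
time_s: 29.8
ee_pos: [0.4956, -0.1614, 0.0446]
orientation: [0.092, 0.994, 0.004, -0.061]
ft_force: [5.1, -0.3, 6.8]
grip_width: 0.025
30.2 5 tcp,F,T [-7.36, -1.07, -15.65, 3.46, -1.08, 6.5, -0.03, -0.74, 0.02] -0.741 w 0.0253
```

```bash
python3 -m handwheel '[[[0,0,0.06,0,0,0,1],[0,0,0.06,0,0,0,1],[0,0,0.06,0,0,0,1]]]'
for i in 1 2 3 4; do python3 -m handwheel '[[[0,0,0,0,0,0,1]]]' >/dev/null; python3 rd.py; done; python3 rd.py x
```

```text
time_s: 30.5
ee_pos: [0.4959, -0.1615, 0.0447]
orientation: [0.092, 0.994, 0.004, -0.06]
ft_force: [7.0, -2.4, -0.7]
grip_width: 0.025
30.9 5 tcp,F,T [-6.98, -1.05, -15.51, 6.82, -0.86, -0.39, -0.09, -1.3, 0.04] -1.304 w 0.0252
```

Unloaded, Fx returns to 6.8 N (8.3–8.5 mm contact), so nothing else is blocking. I advance 1.5 mm: a drop of ~1.2 N means free under the bar.

```bash
python3 -m handwheel '[[[0.05,-0.01,0,0,0,0,1],[0.1,-0.02,0,0,0,0,1],[0.15,-0.03,0,0,0,0,1],[0.15,-0.03,0,0,0,0,1]]]'
for i in 1 2 3 4; do python3 -m handwheel '[[[0,0,0,0,0,0,1]]]' >/dev/null; python3 rd.py; done; python3 rd.py x
```

```text
time_s: 31.3
ee_pos: [0.4966, -0.1616, 0.0447]
orientation: [0.092, 0.994, 0.004, -0.061]
ft_force: [5.4, -1.6, 1.3]
grip_width: 0.0251
31.7 5 tcp,F,T [-6.33, -1.03, -15.54, 4.45, -1.74, 0.64, -0.26, -1.03, 0.05] -1.032 w 0.0255
```

Fx fell more than a free spring would, so the tip still catches the bar: under-bar clearance is only 1 mm (0.8°). I back off 1 mm, pitch the nose down 3° more while pressing lightly, then advance again.

```bash
python3 -m handwheel '[[[-0.08,0.01,0,0,0,0,1],[-0.16,0.02,0,0,0,0,1],[-0.18,0.02,0,0.005,0.025,0,1],[-0.2,0.025,-0.03,0.01,0.05,0,1],[-0.22,0.03,-0.06,0.01,0.05,0,1],[-0.22,0.03,-0.06,0.01,0.05,0,1]]]'
for i in 1 2 3 4; do python3 -m handwheel '[[[0,0,0,0,0,0,1]]]' >/dev/null; python3 rd.py; done; python3 rd.py x
```

```text
time_s: 32.3
ee_pos: [0.495, -0.1613, 0.0447]
orientation: [0.092, 0.992, 0.007, -0.086]
ft_force: [4.1, -0.8, 6.9]
grip_width: 0.0253
32.7 5 tcp,F,T [-7.94, -1.05, -15.54, 4.8, -0.25, 7.08, -0.06, -0.93, 0.04] -0.932 w 0.0253
```

```bash
python3 -m handwheel '[[[0.05,-0.01,0.03,0,0,0,1],[0.1,-0.02,0.04,0,0,0,1],[0.15,-0.03,0.04,0,0,0,1],[0.15,-0.03,0.04,0,0,0,1]]]'
for i in 1 2 3 4; do python3 -m handwheel '[[[0,0,0,0,0,0,1]]]' >/dev/null; python3 rd.py; done; python3 rd.py x
```

```text
time_s: 33.1
ee_pos: [0.495, -0.1613, 0.0447]
orientation: [0.092, 0.992, 0.007, -0.088]
ft_force: [1.7, -1.4, 7.3]
grip_width: 0.0252
33.5 5 tcp,F,T [-7.92, -1.03, -15.56, 1.75, -0.76, 7.45, -0.16, -0.37, 0.04] -0.373 w 0.0254
```

```bash
python3 -m handwheel '[[[0,0,0.05,0,0,0,1],[0,0,0.08,0,0,0,1],[0,0,0.08,0,0,0,1]]]'
for i in 1 2 3 4; do python3 -m handwheel '[[[0,0,0,0,0,0,1]]]' >/dev/null; python3 rd.py; done; python3 rd.py x
```

```text
time_s: 33.8
ee_pos: [0.4958, -0.1614, 0.0449]
orientation: [0.092, 0.992, 0.007, -0.087]
ft_force: [4.8, -1.7, -1.1]
grip_width: 0.0252
34.2 5 tcp,F,T [-7.14, -1.01, -15.29, 4.92, -0.74, -1.57, -0.11, -1.18, 0.05] -1.184 w 0.0251
```

```bash
python3 -m handwheel '[[[0.05,-0.01,0.02,0,0,0,1],[0.1,-0.02,0.02,0,0,0,1],[0.1,-0.02,0.02,0,0,0,1]]]'
for i in 1 2 3 4; do python3 -m handwheel '[[[0,0,0,0,0,0,1]]]' >/dev/null; python3 rd.py; done; python3 rd.py x
```

```text
time_s: 34.5
ee_pos: [0.4967, -0.1615, 0.0451]
orientation: [0.092, 0.992, 0.007, -0.087]
ft_force: [4.8, -1.2, -3.4]
grip_width: 0.0251
34.9 5 tcp,F,T [-6.19, -0.99, -15.16, 5.5, -0.33, -3.95, -0.13, -1.28, 0.01] -1.283 w 0.0253
```

It moved freely: contact ≈ 6.7 mm, so the tip is at ~35.3 mm, past the bar's rear face and under it. I continue to the stop.

```bash
python3 -m handwheel '[[[0.05,-0.01,-0.01,0,0,0,1],[0.1,-0.02,-0.02,0,0,0,1],[0.14,-0.025,-0.02,0,0,0,1],[0.14,-0.025,-0.02,0,0,0,1]]]'
for i in 1 2 3 4; do python3 -m handwheel '[[[0,0,0,0,0,0,1]]]' >/dev/null; python3 rd.py; done; python3 rd.py x
```

```text
time_s: 35.3
ee_pos: [0.498, -0.1618, 0.0452]
orientation: [0.092, 0.992, 0.007, -0.087]
ft_force: [2.7, -1.0, -2.2]
grip_width: 0.0251
35.7 5 tcp,F,T [-4.78, -1.0, -15.0, 3.9, -0.44, -2.82, -0.03, -1.03, 0.01] -1.029 w 0.0254
```

Contact ≈ 4.7–5.2 mm, nearly home. I settle it down slightly, advance the last bit, then open.

```bash
python3 -m handwheel '[[[0.03,0,-0.03,0,0,0,1],[0.06,-0.01,-0.06,0,0,0,1],[0.06,-0.01,-0.06,0,0,0,1]]]'
for i in 1 2 3; do python3 -m handwheel '[[[0,0,0,0,0,0,1]]]' >/dev/null; python3 rd.py; done; python3 rd.py x
```

```text
time_s: 36.0
ee_pos: [0.4984, -0.1619, 0.0451]
orientation: [0.092, 0.992, 0.007, -0.087]
ft_force: [0.9, -0.1, 5.1]
grip_width: 0.0249
36.3 4 tcp,F,T [-4.48, -1.01, -15.17, 0.29, -0.07, 6.07, 0.02, -0.19, 0.0] -0.191 w 0.0251
```

Seated on the trough (Fz +6 N) and Fx ≈ 0 with the plate carrying the spring. I release.

```bash
python3 -m handwheel '[[[0,0,0,0,0,0,0.6],[0,0,0,0,0,0,0.4],[0,0,0,0,0,0,0.2],[0,0,0,0,0,0,0],[0,0,0,0,0,0,0],[0,0,0,0,0,0,0],[0,0,0,0,0,0,0]]]'
python3 -m handwheel '[[[0,0,1,0,0,0,0],[0,0,3,0,0,0,0],[0,0,6,0,0,0,0],[0,0,9,0,0,0,0],[0,0,9,-0.02,-0.1,0,0],[0,0,9,-0.03,-0.17,0,0],[0,0,9,-0.03,-0.17,0,0]]]'
```

```text
time_s: 37.0
ee_pos: [0.4987, -0.162, 0.0447]
orientation: [0.092, 0.992, 0.007, -0.087]
ft_force: [0.2, 0.2, 0.4]
grip_width: 0.0793
time_s: 37.7
ee_pos: [0.4973, -0.1616, 0.1358]
orientation: [0.093, 0.996, 0.0, -0.0]
ft_force: [-1.0, 0.3, -0.1]
grip_width: 0.092
```

The cameras are spent, so I check levelness by touch: closed fingertips gently onto the body top near the button end (expected top at z ≈ 0.0733).

```bash
python3 -m handwheel '[[[1.2,-0.2,0,0,0,0,1],[2.3,-0.34,0,0,0,0,1],[2.3,-0.34,-2,0,0,0,1],[2.3,-0.34,-4,0,0,0,1],[2.3,-0.34,-4,0,0,0,1],[2.3,-0.34,-4,0,0,0,1],[2.3,-0.34,-4,0,0,0,1],[2.3,-0.34,-4,0,0,0,1],[2.3,-0.34,-4,0,0,0,1],[2.3,-0.34,-4,0,0,0,1],[2.3,-0.34,-5,0,0,0,1],[2.3,-0.34,-5.6,0,0,0,1]]]'
for i in 1 2 3 4 5; do python3 -m handwheel '[[[0,0,-0.1,0,0,0,1]]]' | grep -E 'ee_pos|ft_force|width'; done
```

```text
time_s: 38.9
ee_pos: [0.5215, -0.1653, 0.078]
orientation: [0.093, 0.996, 0.0, -0.001]
ft_force: [1.5, -0.3, -0.6]
grip_width: 0.0005
ee_pos: [0.5209, -0.1651, 0.0765]
ft_force: [0.7, -0.9, -0.0]
grip_width: 0.0006
ee_pos: [0.5215, -0.1653, 0.0762]
ft_force: [-1.0, -0.7, 0.5]
grip_width: 0.0004
ee_pos: [0.5218, -0.1653, 0.0756]
ft_force: [-0.5, -0.6, -0.2]
grip_width: 0.0006
ee_pos: [0.5218, -0.1654, 0.0747]
ft_force: [-0.2, -0.7, 0.8]
grip_width: 0.0006
ee_pos: [0.5219, -0.1654, 0.074]
ft_force: [-2.2, 0.4, 7.4]
grip_width: 0.0004
```

Touch at ≈0.0743. Same check near the flat end for comparison.

```bash
python3 -m handwheel '[[[0,0,0.6,0,0,0,1],[-1.7,0.32,0.6,0,0,0,1],[-3.4,0.64,0.6,0,0,0,1],[-3.4,0.64,0.2,0,0,0,1],[-3.4,0.64,0.2,0,0,0,1]]]' | grep ee_pos
for i in 1 2 3 4; do python3 -m handwheel '[[[0,0,-0.07,0,0,0,1]]]' | grep -E 'ee_pos|ft_force'; done
```

```text
ee_pos: [0.4881, -0.1591, 0.0758]
ee_pos: [0.4888, -0.1592, 0.0753]
ft_force: [-0.8, -0.5, 2.9]
ee_pos: [0.4885, -0.1592, 0.0745]
ft_force: [-0.9, 0.4, 1.9]
ee_pos: [0.4883, -0.1591, 0.0737]
ft_force: [-1.4, 0.1, 3.8]
ee_pos: [0.4883, -0.1592, 0.0733]
ft_force: [-3.9, 0.7, 15.4]
```

Front 0.0743, rear ≈0.0738: level within ~1° and at the expected height. I retreat and hand in.

```bash
python3 -m handwheel '[[[0,0,2,0,0,0,1],[0,0,6,0,0,0,1],[0,0,10,0,0,0,1],[0,0,10,0,0,0,1],[0,0,10,0,0,0,1]]]'; python3 -c "
from plant import hand_in;print(hand_in())"
```

```text
time_s: 40.8
ee_pos: [0.4884, -0.1591, 0.1735]
orientation: [0.093, 0.996, -0.0, 0.0]
ft_force: [0.5, 0.0, -1.5]
grip_width: -0.0002
the job is handed in; nothing more can be done
None
```

I fitted the charged cell in the bay, released it and handed in at 40.8 s; `hand_in` reported no verdict. I did not see the final state, because the 200 camera calls ran out at 26 s. From there I worked by force and touch.

**What I did**
- I took the green cell from the stand, pressed its flat end on the spring contact with the button raised (about 9.7 mm at 14° by force), and rotated it level in steps. I then eased it forward under the bar and let go.
- The first grasp closed too late and lifted empty. The wrist picture showed the cell undisturbed.
- A 30° entry reached a wrist joint limit, so I entered at 20°.
- The cell sat about 7° nose-up in the grip, so I had to turn the tool past level.

**Last checks**
- **Seating:** just before release, the cell rested on the trough (about 6 N up) with about 0 N along the bay. That means the plate was carrying the spring.
- **Spring contact:** my last estimate was 4.6–5.2 mm, about 0.3 mm before the stop (home is 4.5).
- **Height and level:** touching the cell's top gave 0.0743 m near the button and about 0.0738 m near the flat end, against 0.0733 m expected. That is level within about 1°. The touch near the flat end peaked at 15 N down.

**Not confirmed**
- Forces were read only at the end of each move, so I could not check their peaks in between, including on the bar.
- That the button is under the bar is inferred from how far the cell travelled and its height, not seen.
- I did not look at the red cell or the bystanders again at the end, but no move was planned near them.

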